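# Reset a tripped breaker through the guard plate of a surge-filter cabinet

### The arm

A 6-joint arm with a two-finger parallel gripper is mounted at the origin on the work surface. World frame = base frame: x ahead of the robot, y to its left, z up, the work surface at z = 0. Lengths are in m, angles in rad, forces in N, time in s.
With the tool pointing down it reaches from about 0.425 to 1.125 m from the base axis. Payload 14.9 kg.
Tool frame: the origin (TCP) lies midway between the tips of the shut fingers; the grasp point (between the pads) lies 19 mm behind it; y points along the fingers, z is the direction in which the jaws open and shut, and the axes are right-handed (so a half turn about y gives the same grasp; the last joint's range is limited). The gripper opens to 91 mm and grips with 3 to 60 N. Pads are 32 mm wide; open, the fingers measure 118 mm over their backs; the gripper's body (76 mm by 178 mm) begins 60 mm behind the grasp point.
Start: joints at [-1.144, 0.379, 1.734, -0, 1.028, -0.033], TCP at [0.311, -0.627, 0.214] pointing down, gripper open.
Joint ranges: [-2.77, 2.77], [-0.74, 2.19], [0, 2.66], [-1.06, 4.2], [0.31, 2.87], [-3.08, 3.08]. Speed limits (rad/s): [1.89, 1.89, 2.39, 3.14, 3.14, 3.14].

### API

Orientations are given as a rotation vector (axis times angle).
In Python, from station import arm gives the robot as it stands.
- The arm moves only by the tool apply_moves, never from a script. Its argument "increments" is a list of rows, each a list of 3 entries, a list of its own where there are three numbers: the shift along the world's x, y, z in mm, then the turn, a rotation vector about the world's x, y, z in degrees, then the opening, from 0 (shut) to 1 (fully open). In form: [[[tx, ty, tz], [rx, ry, rz], grip], ...]. A call has 1 to 20 rows; each row shifts and turns the commanded pose from where the row before left it; what a row does not reach is not made up. A row lasts 1/12 s, in which the tool goes at most 41.7 mm and 7.16 degrees, less where a joint would pass 70% of its speed; a pose out of reach is approached as far as the arm can. A call with a gripper value outside its range is refused whole. The fingers move at their own pace and stop on an object; the grip force is fixed at half the most. Time passes only in rows, so rows that do not move let the fingers close. It gives the time, the measured TCP pose, the force and the opening at its end, in the units of the state.
- arm.state(): the state, without advancing time (a new reading comes with each control period).
- arm.capture(name): name is "scene" or "top" or "wrist"; returns a dict with "pixels" (480x640x3 uint8, blue, green, red), "mtx" (3x3 intrinsics, pixels), "world_from_camera" (4x4, takes a point from camera to world coordinates). Camera axes: x right, y down, z forward; pixel columns grow to the right and rows downward; lengths in m; the calibration is good to about 2 mm. The wrist camera is an equidistant fisheye: a pixel r from the principal point sees the ray r / f radians off the axis. A picture is of the moment at which its call begins. There is no depth.
- arm.sign_off(): hands the job in, once; it reports no verdict.
The state is a dict: "time": time; "qpos": joint angles; "joint_velocities": joint speeds; "tau": joint torques, N m; "ee_pos": TCP position; "tcp_rot": TCP orientation; "force": force on the tool from outside, world axes, zero at the start; "wrist_torque": the same for the moment, N m; "opening": finger opening in m.
Only numpy, scipy, OpenCV 4.12 (cv2) and the standard library are available. Lean on these libraries where they do the work, as an engineer would, in place of code of your own. Each camera call takes 0.05 s, during which the arm holds its last target.

### The job

A surge-filter cabinet lies on its back on the bench with its door off. One of its two breakers has tripped: its lever stands about midway, while the other breaker's lever leans fully to ON, away from the cable-gland end of the cabinet. Reach through the tripped breaker's window in the white guard plate with your fingertips and, without gripping the lever, press it all the way to OFF (towards the cable glands) to reset it and then all the way to ON, and come out again; do not touch the cabinet or its guard plate, leave the other breaker on, and do not lift or shift anything lying about.

Things in the scene. Friction and masses are not known exactly. Their poses are not given: they have to be found in the camera images.
- surge_cabinet: Grey sheet-steel wall cabinet lying on its back, 300 (x) x 360 (y) x 160 mm high, open at the top, fixed. Origin: centre of its underside, on the bench. +x: its upper end; -x: its lower end, where four grey cable glands stick out 28 mm, 55 to 95 mm above the bench. A white guard plate, 3 mm thick, its upper face 154 mm above the bench, lies 6 mm below the rim. Nothing fixed stands above 161 mm.
- window_plus_y (a point): Centre of the guard plate's window on the cabinet's +y side, at the plate's upper face (154 mm above the bench); axes as the cabinet's. Rectangular hole 160 mm along x, 88 mm along y; between the two windows are 42 mm of plate. A breaker lies under each; which is under which varies.
- window_minus_y (a point): The same for the identical window on the -y side, 130 mm from the first.
- tripped_breaker: The tripped breaker: black case 165 (x) x 105 (y) mm, fixed, centred under its window, axes as the cabinet's. Origin: centre of its underside, 12 mm above the bench. Its raised light-grey middle, 95 mm along x, is 92 mm above the origin (50 mm below the guard plate's upper face); the ends are 74 mm high. On the face a black bar marks the ON end (+x), a ring the OFF end (-x).
- tripped_lever (a joint): Angle (rad) of the tripped breaker's black lever, a paddle 36 mm wide (y), 12 mm thick. 0 = upright, +0.44 = fully ON, leaning to +x (stop), -0.44 = fully OFF, leaning to -x (stop). Starts within 0.15 of upright. Axis along y through the pivot point; free end 48 mm from it. No spring: it stays where left; friction 0.2 N m: 4 N at the free end, 8 N 25 mm above the pivot.
- tripped_lever_pivot (a point): Point on the lever's axis at mid width, 82 mm above the breaker's origin (94 mm above the bench), under the window's centre; its axes are the breaker's. A round hub of 16 mm radius about this axis carries the paddle.
- tripped_lever_tip (a point): Middle of the free end of the tripped breaker's lever; 142 mm above the bench when upright (12 mm below the guard plate's upper face), 137 mm at the stops. Its z axis points along the lever, away from the pivot. The paddle is two solids back to back: its OFF-side half (c0) and its ON-side half (c1), each 6 mm thick.
- other_breaker: The other, identical breaker under the other window, which is ON and stays on. Same frame as the tripped one.
- other_lever (a joint): Angle (rad) of the other breaker's lever, same meaning; starts fully ON (about +0.43) and must stay there.
- padlock: Brass padlock 42 x 45 mm with a steel shackle (75 mm overall), 20 mm high, lying loose on the guard plate's strip at the gland end. Origin: underside.
- spare_cartridge: Spare grey plug-in surge cartridge, about 70 x 45 mm, 17.5 mm high, lying loose on the guard plate's strip beside the window at the cabinet's +y side. Origin: centre of its underside.
- multimeter: Grey hand-held multimeter, 170 x 82 mm, 45 mm high, lying loose on the bench left of the cabinet. Origin: centre of its underside.
- screwdriver: Screwdriver with black handle, 210 mm long, lying loose on the bench right of the cabinet.
- tape_roll: Black roll of tape, 68 mm across, 19 mm high, lying loose on the bench left of the cabinet. Origin: centre of its underside.
- mug: White mug, 80 mm across, 92 mm high, standing loose on the bench at the right. Origin: centre of its underside.

How it is judged:
By the outcome, as a careful person would: the job done as asked, in the order asked, and still so for the second after the job is handed in, with the robot touching nothing.
It also fails if it takes over 48 s, if anything falls off the work surface, if the arm or the gripper's body presses on something with over 40 N, if the wrist force passes 120 N, or if a joint passes its speed limit or range.

## Working session

There is one attempt and no reset: what is moved stays moved. The work goes in short steps, Python scripts to look and compute and a tool call to move; the robot and the scene stay as the last step left them, time stands still between calls to the robot, and variables do not carry over. Pictures are saved under pics/ and viewed, and the job is handed in when it is done.

Besides the shell and the picture viewer there is one more tool, called after "Request:" as name([rows], argument=value, ...), one row to a line, values as JSON. apply_moves: Moves the arm, as the interface text tells. Its arguments: {"type":"object","properties":{"increments":{"type":"array"}},"required":["increments"]}

```bash
mkdir -p pics; python3 - <<'E'
from station import arm
import cv2,numpy as np
for n in("scene","top","wrist"):
    c=arm.capture(n); cv2.imwrite(f"pics/{n}0.png",c["pixels"]); np.savez(f"{n}0.npz",**c); print(n,c["mtx"].round(1).tolist(),c["world_from_camera"].round(3).tolist())
print(arm.state())
E
```

```text
scene [[502.3, 0.0, 313.8], [0.0, 502.3, 244.5], [0.0, 0.0, 1.0]] [[-0.721, 0.421, -0.551, 1.256], [0.693, 0.412, -0.592, 0.79], [-0.022, -0.808, -0.588, 0.917], [0.0, 0.0, 0.0, 1.0]]
top [[490.5, 0.0, 315.0], [0.0, 490.5, 242.0], [0.0, 0.0, 1.0]] [[0.004, -0.993, 0.12, 0.397], [-1.0, -0.001, 0.021, -0.021], [-0.021, -0.12, -0.993, 1.239], [0.0, 0.0, 0.0, 1.0]]
wrist [[371.6, 0.0, 319.2], [0.0, 371.6, 241.4], [0.0, 0.0, 1.0]] [[0.443, -0.868, -0.224, 0.373], [-0.897, -0.429, -0.11, -0.597], [0.0, 0.249, -0.968, 0.384], [0.0, 0.0, 0.0, 1.0]]
{'time': 0.15, 'qpos': array([-1.14430923e+00,  3.79316290e-01,  1.73462835e+00, -1.19171716e-05,
        1.02851771e+00, -3.33003208e-02]), 'joint_velocities': array([-2.67620597e-03, -4.61163380e-04,  3.01341878e-05, -1.28820467e-03,
       -3.61553900e-05, -2.15092033e-03]), 'tau': array([ 9.29231974e-04, -7.64113569e+01, -4.34649646e+01,  6.51568919e-02,
        4.10870032e-02, -3.39231167e-05]), 'ee_pos': array([ 0.31049869, -0.62703402,  0.21342828]), 'tcp_rot': array([-0.46026985,  1.96675838, -1.96504029]), 'force': array([-0.29488274,  0.37506921, -0.88840157]), 'wrist_torque': array([-0.01470172, -0.03021419, -0.030091  ]), 'opening': 0.09112845166528039}
```

View pics/scene0.png

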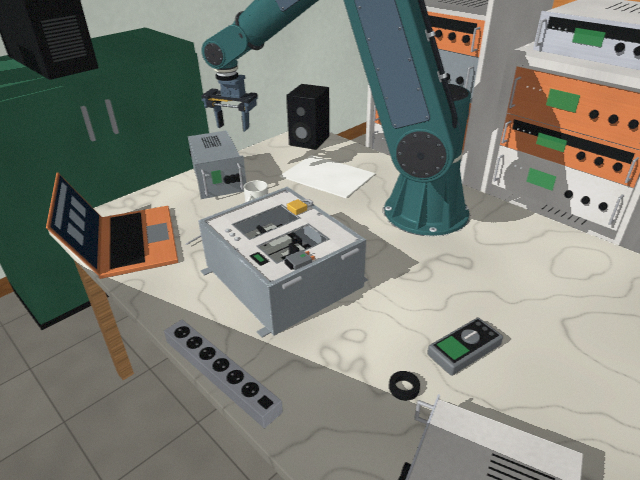

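View pics/top0.png

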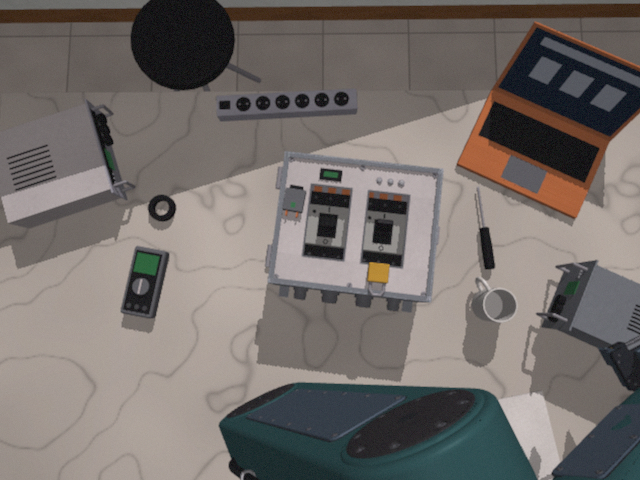

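View pics/wrist0.png

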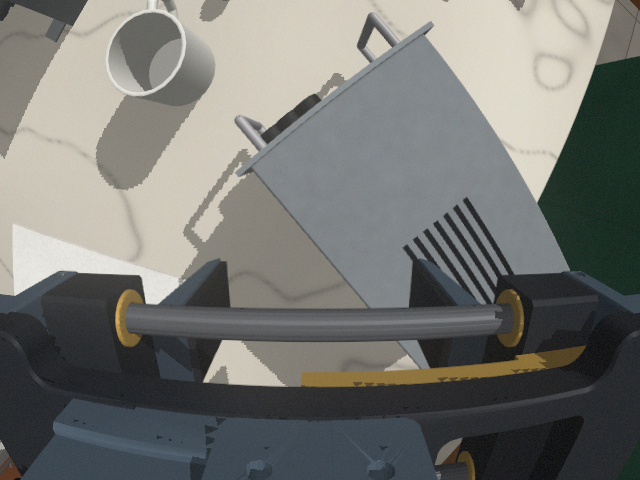

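```bash
python3 - <<'E'
import cv2
im=cv2.imread("pics/top0.png")[145:310,260:450]
cv2.imwrite("pics/top0c.png",cv2.resize(im,None,fx=4,fy=3.6*4/3.6*0.9,interpolation=cv2.INTER_CUBIC))
im=cv2.imread("pics/scene0.png")[180:340,195:375]
cv2.imwrite("pics/scene0c.png",cv2.resize(im,None,fx=3.7,fy=3.7,interpolation=cv2.INTER_CUBIC))
E
```

```text
(no output)
```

View pics/top0c.png

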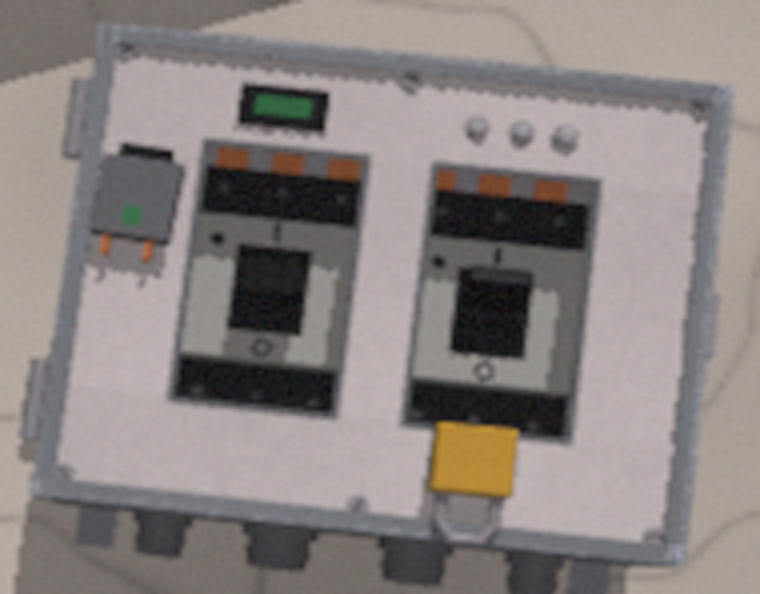

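View pics/scene0c.png

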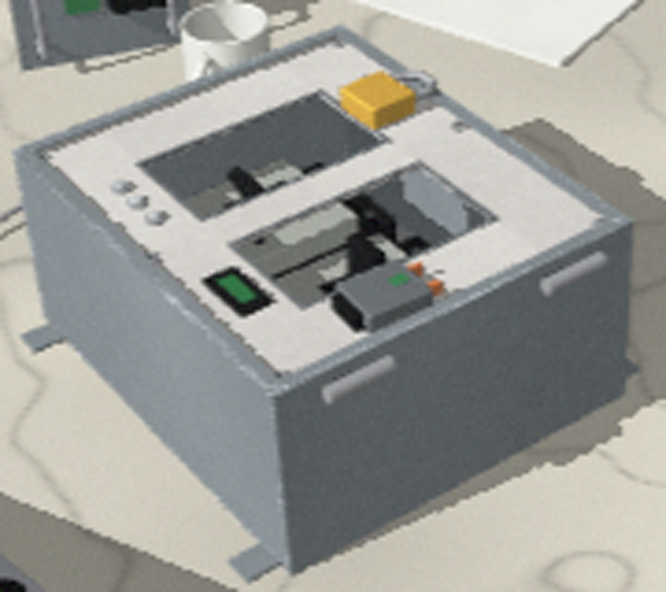

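```bash
cat > h.py <<'E'
import numpy as np,cv2
from scipy.optimize import least_squares
def load(n):
    d=np.load(n); return d["mtx"],d["world_from_camera"]
def proj(P,K,T):
    R=T[:3,:3];p=(np.atleast_2d(P)-T[:3,3])@R
    return (p[:,:2]/p[:,2:])*[K[0,0],K[1,1]]+K[:2,2]
def back(uv,z,K,T):
    uv=np.atleast_2d(uv);r=np.c_[(uv-K[:2,2])/[K[0,0],K[1,1]],np.ones(len(uv))]@T[:3,:3].T
    return T[:3,3]+r*((z-T[2,3])/r[:,2])[:,None]
def cab(P,x,y,a):
    P=np.atleast_2d(P).astype(float);c,s=np.cos(a),np.sin(a)
    return P@np.array([[c,s,0],[-s,c,0],[0,0,1]])+[x,y,0]
E
python3 - <<'E'
from h import *
K,T=load("top0.npz")
f=lambda L:np.array(L,float)/[4,3.6]+[260-.4,145-.4]
W=f([(203,142),(370,155),(335,415),(170,400),(433,163),(600,180),(570,442),(403,425)])
C=f([(100,25),(733,88),(680,563),(33,497)])
Wm=[(80,65+44,.154),(80,65-44,.154),(-80,21,.154),(-80,109,.154)]
Wm=Wm+[(a,b-130,c) for a,b,c in Wm]
Cm=[(150,180,.16),(150,-180,.16),(-150,-180,.16),(-150,180,.16)]
M=np.array(Wm+Cm)*[1e-3,1e-3,1];uv=np.r_[W,C]
r=least_squares(lambda p:(proj(cab(M,*p),K,T)-uv).ravel(),[.6,0,0],loss='soft_l1')
print(r.x,(proj(cab(M,*r.x),K,T)-uv).round(1).tolist())
x,y,a=r.x
# scene check: draw
for n in("top","scene"):
    K,T=load(n+"0.npz");im=cv2.imread(f"pics/{n}0.png")
    crop=(145,310,260,450) if n=="top" else(180,340,195,375)
    s=4;o=cv2.resize(im[crop[0]:crop[1],crop[2]:crop[3]],None,fx=s,fy=s,interpolation=cv2.INTER_CUBIC)
    def pl(P,col,cl=True):
        q=(proj(cab(P,x,y,a),K,T)-[crop[2],crop[0]]+.5)*s
        cv2.polylines(o,[q.round().astype(int)],cl,col,1)
    pl(M[:4],(0,0,255));pl(M[4:8],(0,0,255));pl(M[8:],(255,0,0))
    for yc in(.065,-.065):
        for th,col in((0,(0,255,255)),(.43,(0,255,0))):
            for t in(-.006,.006):
                for r_ in (.048,):
                    px=r_*np.sin(th)+t*np.cos(th);pz=.094+r_*np.cos(th)-t*np.sin(th)
                    pl([(px,yc-.018,pz),(px,yc+.018,pz)],col,False)
            for sy in(-.018,.018):pl([(0,yc+sy,.094),(.048*np.sin(th),yc+sy,.094+.048*np.cos(th))],col,False)
    cv2.imwrite(f"pics/{n}0o.png",o)
for n,yc in(("+",.065),("-",-.065)):print(n,cab((0,yc,.154),x,y,a))
E
```

```text
[ 0.56625908 -0.08963887 -0.11361969] [[1.3, 0.9], [-1.7, 1.6], [-0.8, -0.3], [1.0, -0.7], [1.1, 1.4], [-1.6, 1.0], [-1.0, -1.1], [1.1, -0.9], [-0.5, -0.6], [0.2, -0.9], [1.5, 0.8], [-0.7, -0.1]]
+ [[ 0.57362848 -0.02505798  0.154     ]]
- [[ 0.55888968 -0.15421976  0.154     ]]
```

View pics/top0o.png

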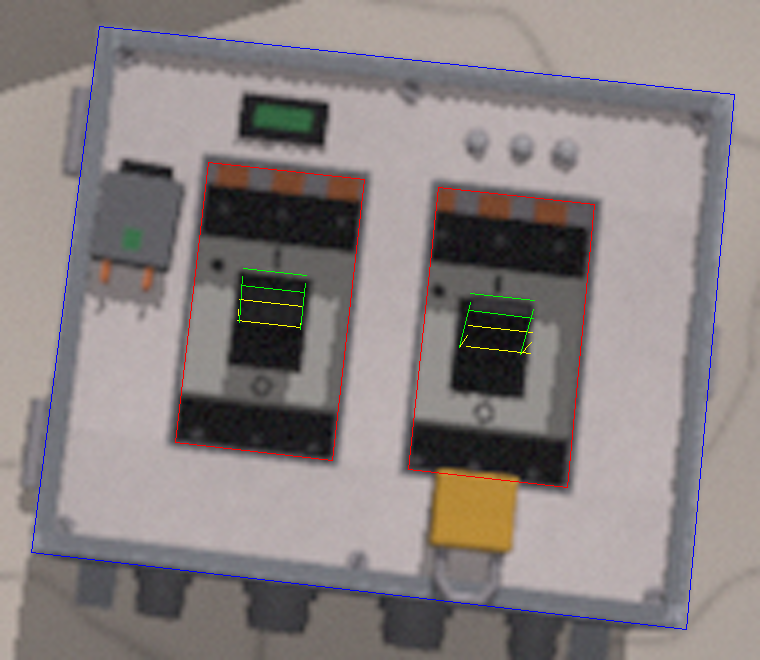

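View pics/scene0o.png

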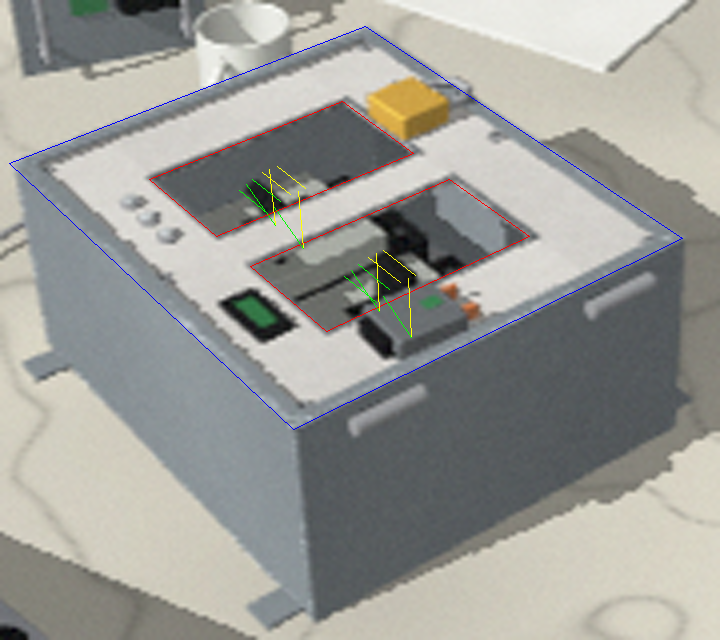

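```bash
python3 - <<'E'
from station import arm
import numpy as np
from scipy.spatial.transform import Rotation as R
s=arm.state();M=R.from_rotvec(s["tcp_rot"]).as_matrix();print(M.round(3))
z=M[:,2];ang=np.degrees(np.arctan2(z[1],z[0]));print("jaw az",ang,"cab x",np.degrees(-.1136))
a=-.1136
for d in(45,-50):print(d,.57363+d*.001*np.cos(a),-.02506+d*.001*np.sin(a))
E
```

```text
[[-0.896 -0.     0.444]
 [-0.444  0.001 -0.896]
 [-0.    -1.    -0.001]]
jaw az -63.65576857090863 cab x -6.508800552686152
45 0.6183399505244441 -0.030161012066419007
-50 0.523952277195062 -0.01939220881508999
```

Request:
apply_moves([
  [[0,0,25],[0,0,0],0],
  [[0,0,25],[0,0,0],0],
  [[0,0,25],[0,0,0],0],
  [[0,0,11],[0,0,0],0],
])

```text
time: 0.48
ee_pos: [0.311, -0.6282, 0.3032]
tcp_rot: [-0.459, 1.962, -1.969]
force: [0.7, 0.3, 0.9]
opening: 0.0674
```

Request:
apply_moves([
  [[15,30,0],[0,0,2.86],0],
  [[15,30,0],[0,0,2.86],0],
  [[15,30,0],[0,0,2.86],0],
  [[15,30,0],[0,0,2.86],0],
  [[15,30,0],[0,0,2.86],0],
  [[15,30,0],[0,0,2.86],0],
  [[15,30,0],[0,0,2.86],0],
  [[15,30,0],[0,0,2.86],0],
  [[15,30,0],[0,0,2.86],0],
  [[15,30,0],[0,0,2.86],0],
  [[15,30,0],[0,0,2.86],0],
  [[15,30,0],[0,0,2.86],0],
  [[15,30,0],[0,0,2.86],0],
  [[15,30,0],[0,0,2.86],0],
  [[15,30,0],[0,0,2.86],0],
  [[15,30,0],[0,0,2.86],0],
  [[15,30,0],[0,0,2.86],0],
  [[15,30,0],[0,0,2.86],0],
  [[18,28,0],[0,0,2.86],0],
  [[18,28,0],[0,0,2.86],0],
])

```text
time: 2.15
ee_pos: [0.6169, -0.0296, 0.2993]
tcp_rot: [-1.156, 1.29, -1.289]
force: [0.4, -1.0, 1.2]
opening: 0.0005
```

```bash
python3 - <<'E'
from station import arm
import cv2,numpy as np
from scipy.spatial.transform import Rotation as R
for n in("scene","wrist"):
    c=arm.capture(n); cv2.imwrite(f"pics/{n}1.png",c["pixels"]); np.savez(f"{n}1.npz",**c)
s=arm.state();print(s["time"],s["ee_pos"],s["qpos"],s["opening"],s["force"]);print(R.from_rotvec(s["tcp_rot"]).as_matrix().round(3))
E
```

```text
2.25 [ 0.6180304  -0.02806561  0.29912611] [-8.32757441e-02  1.62422828e-01  1.84663620e+00  5.71592950e-04
  1.13291804e+00  2.41601497e-02] 0.00042959827640195493 [-0.45106202 -0.69364926 -0.24880023]
[[-0.107 -0.     0.994]
 [-0.994  0.001 -0.107]
 [-0.001 -1.    -0.   ]]
```

View pics/wrist1.png

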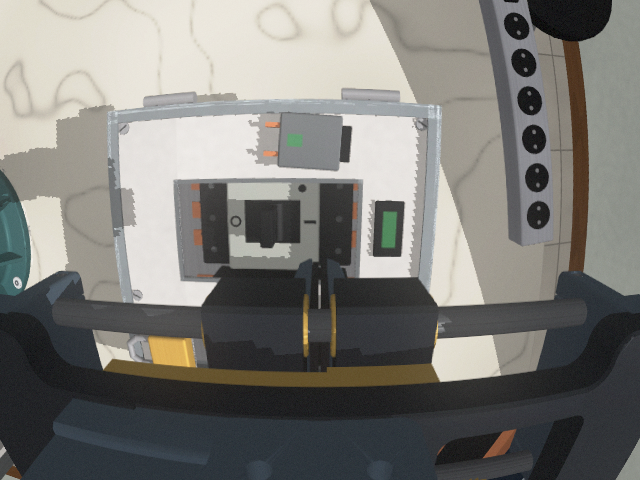

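View pics/scene1.png

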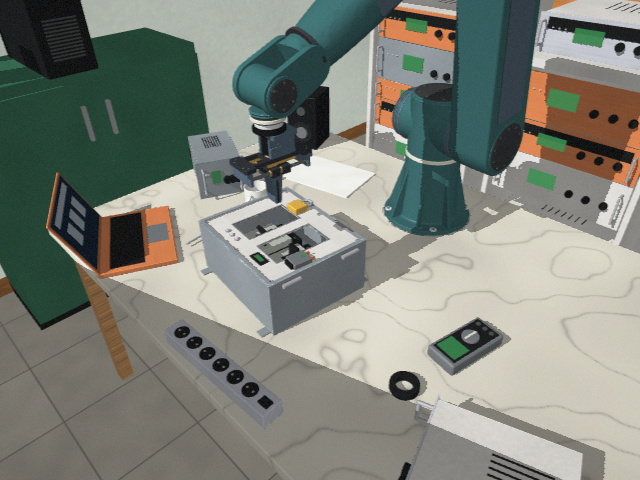

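```bash
cat >> h.py <<'E'
def projf(P,K,T):
    p=(np.atleast_2d(P)-T[:3,3])@T[:3,:3];h=np.hypot(p[:,0],p[:,1]);th=np.arctan2(h,p[:,2])
    return p[:,:2]/h[:,None]*th[:,None]*[K[0,0],K[1,1]]+K[:2,2]
def lever(th,yc):
    L=[]
    for sy in(-.018,.018):
        L.append([(r*np.sin(th)+t*np.cos(th),yc+sy,.094+r*np.cos(th)-t*np.sin(th)) for r,t in((.016,-.006),(.048,-.006),(.048,.006),(.016,.006))])
    return L
def overlay(name,out,th,crop,s=3,pose=(.56626,-.08964,-.11362)):
    K,T=load(name+".npz");im=cv2.imread(f"pics/{name}.png");pr=projf if "wrist" in name else proj
    o=cv2.resize(im[crop[0]:crop[1],crop[2]:crop[3]],None,fx=s,fy=s,interpolation=cv2.INTER_CUBIC)
    def pl(P,col):
        q=(pr(cab(P,*pose),K,T)-[crop[2],crop[0]]+.5)*s
        cv2.polylines(o,[q.round().astype(int)],True,col,1)
    for yc in(.065,-.065):
        pl([(sx*.08,yc+sy*.044,.154) for sx,sy in((1,1),(1,-1),(-1,-1),(-1,1))],(0,0,255))
    pl([(sx*.15,sy*.18,.16) for sx,sy in((1,1),(1,-1),(-1,-1),(-1,1))],(255,0,0))
    for l in lever(th,.065):pl(l,(0,255,255))
    for l in lever(.43,-.065):pl(l,(0,255,0))
    cv2.imwrite(f"pics/{out}.png",o)
E
python3 -c "
from h import *
overlay('wrist1','w1o',-0.05,(90,310,170,440),2.9)"
```

```text
(no output)
```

View pics/w1o.png

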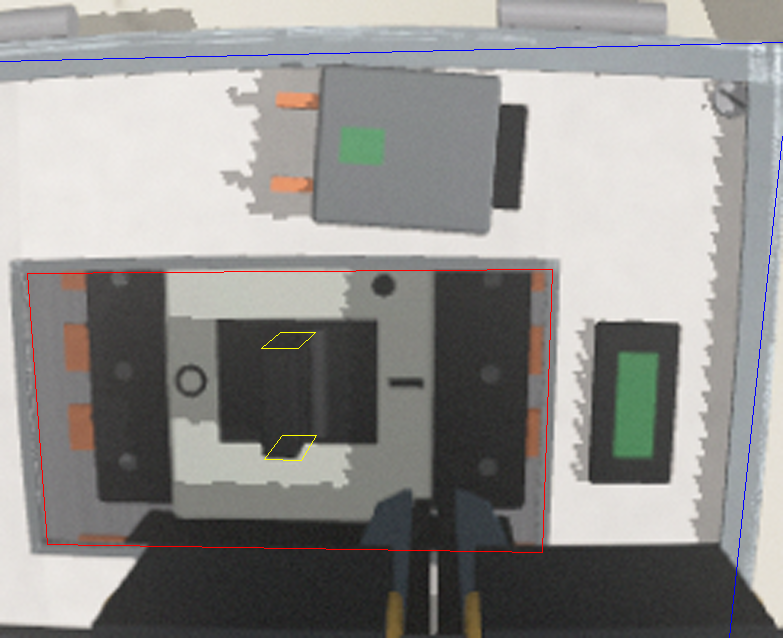

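Request:
apply_moves([
  [[0,-2,-20],[0,0,0],0],
  [[0,0,-20],[0,0,0],0],
  [[0,0,-20],[0,0,0],0],
  [[0,0,-20],[0,0,0],0],
  [[0,0,-20],[0,0,0],0],
  [[0,0,-15],[0,0,0],0],
  [[0,0,-10],[0,0,0],0],
  [[0,0,0],[0,0,0],0],
  [[0,0,0],[0,0,0],0],
])

```text
time: 3.0
ee_pos: [0.6164, -0.0335, 0.1748]
tcp_rot: [-1.154, 1.293, -1.292]
force: [-0.3, 0.4, 0.1]
opening: 0.0004
```

```bash
python3 - <<'E'
from station import arm
import cv2,numpy as np
for n in("scene","wrist"):
    c=arm.capture(n); cv2.imwrite(f"pics/{n}2.png",c["pixels"]); np.savez(f"{n}2.npz",**c)
s=arm.state();print(s["time"],s["ee_pos"],s["force"])
from h import *
overlay('wrist2','w2o',-0.08,(80,340,150,490),2.2)
overlay('scene2','s2o',-0.08,(150,340,195,375),3.2)
E
```

```text
3.1 [ 0.61715172 -0.03344853  0.17591597] [-0.70885596 -0.3243733   0.83225674]
```

View pics/w2o.png

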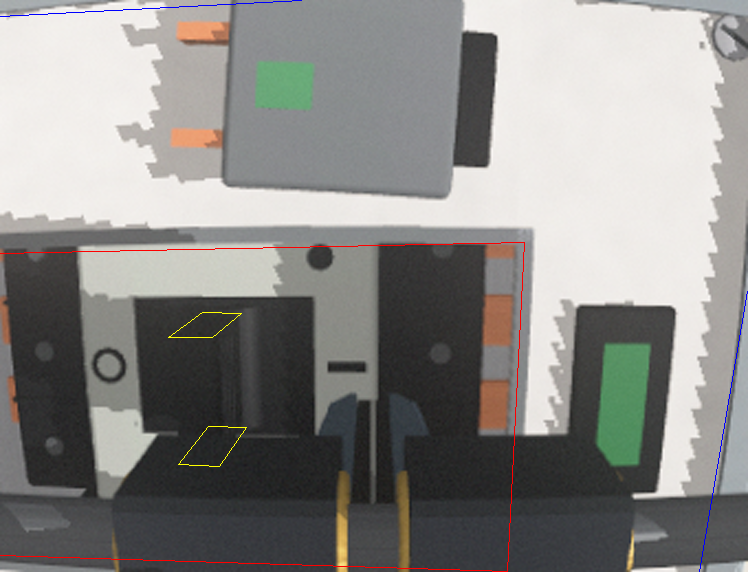

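View pics/s2o.png

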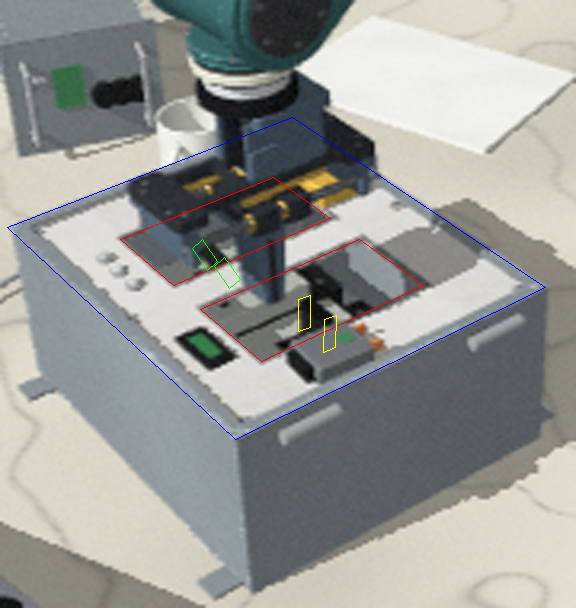

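Request:
apply_moves([
  [[1,3,-12],[0,0,0],0],
  [[0,0,-12],[0,0,0],0],
  [[0,0,-12],[0,0,0],0],
  [[0,0,-10],[0,0,0],0],
  [[0,0,-6],[0,0,0],0],
  [[0,0,0],[0,0,0],0],
  [[0,0,0],[0,0,0],0],
])

```text
time: 3.68
ee_pos: [0.6175, -0.0303, 0.1225]
tcp_rot: [-1.154, 1.292, -1.291]
force: [-0.3, -0.5, 0.5]
opening: 0.0001
```

Request:
apply_moves([
  [[-5,0.6,0],[0,0,0],0],
  [[-5,0.6,0],[0,0,0],0],
  [[-5,0.6,0],[0,0,0],0],
  [[-5,0.5,0],[0,0,0],0],
  [[-5,0.5,0],[0,0,0],0],
  [[-5,0.6,0],[0,0,0],0],
  [[0,0,0],[0,0,0],0],
])

```text
time: 4.27
ee_pos: [0.587, -0.0268, 0.1232]
tcp_rot: [-1.154, 1.291, -1.292]
force: [0.8, 0.9, 1.1]
opening: 0.0003
```

Request:
apply_moves([
  [[-3,0.4,0],[0,0,0],0],
  [[0,0,0],[0,0,0],0],
])

```text
time: 4.43
ee_pos: [0.5849, -0.0266, 0.1233]
tcp_rot: [-1.153, 1.291, -1.292]
force: [1.6, 0.4, 0.9]
opening: 0.0008
```

Request:
apply_moves([
  [[-2,0.2,0],[0,0,0],0],
  [[0,0,0],[0,0,0],0],
])

```text
time: 4.6
ee_pos: [0.5833, -0.0264, 0.1234]
tcp_rot: [-1.153, 1.29, -1.293]
force: [3.5, -0.7, 2.1]
opening: 0.0004
```

Request:
apply_moves([
  [[-1,0.1,0],[0,0,0],0],
  [[0,0,0],[0,0,0],0],
])

```text
time: 4.77
ee_pos: [0.5825, -0.0263, 0.1234]
tcp_rot: [-1.152, 1.29, -1.293]
force: [4.4, -0.0, 2.2]
opening: 0.0003
```

Request:
apply_moves([
  [[-1,0.1,0],[0,0,0],0],
  [[-1,0.1,0],[0,0,0],0],
  [[0,0,0],[0,0,0],0],
])

```text
time: 5.02
ee_pos: [0.5805, -0.0261, 0.1234]
tcp_rot: [-1.152, 1.29, -1.293]
force: [5.2, 0.6, 2.8]
opening: 0.0004
```

Request:
apply_moves([
  [[-1,0.1,0],[0,0,0],0],
  [[-1,0.1,0],[0,0,0],0],
  [[0,0,0],[0,0,0],0],
])

```text
time: 5.27
ee_pos: [0.5785, -0.0258, 0.1233]
tcp_rot: [-1.152, 1.29, -1.293]
force: [4.6, -0.1, 2.1]
opening: 0.0004
```

```bash
python3 - <<'E'
from station import arm
import cv2,numpy as np
for n in("scene","wrist"):
    c=arm.capture(n); cv2.imwrite(f"pics/{n}3.png",c["pixels"]); np.savez(f"{n}3.npz",**c)
s=arm.state();print(s["time"],s["ee_pos"],s["force"],s["wrist_torque"])
from h import *
overlay('wrist3','w3o',-0.44,(80,340,150,490),2.2)
overlay('scene3','s3o',-0.44,(200,300,225,345),6)
E
```

```text
5.3667 [ 0.57845341 -0.02582031  0.1233389 ] [5.21375681 0.1381457  2.12817729] [ 0.01135114 -0.97728495 -0.07484281]
```

View pics/w3o.png

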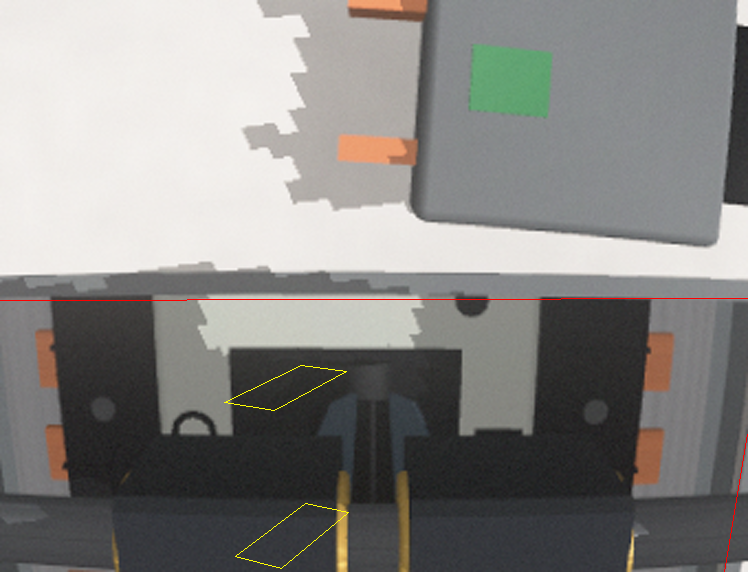

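View pics/s3o.png

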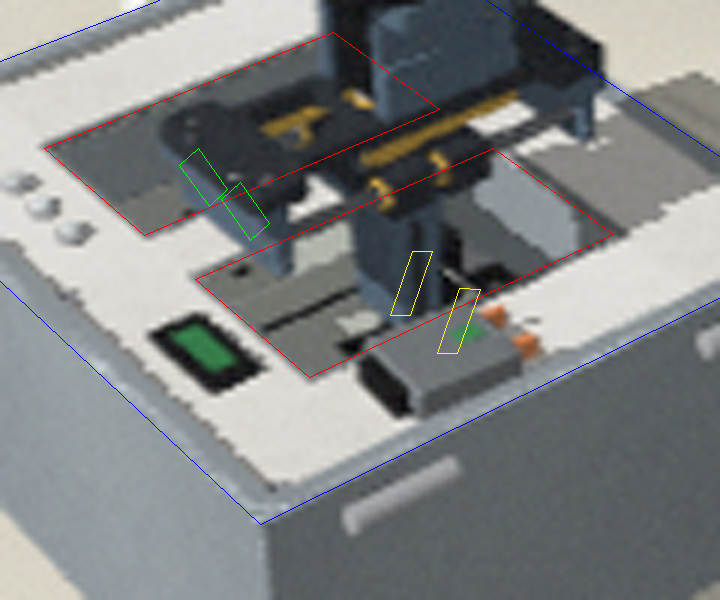

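Request:
apply_moves([
  [[-1,0.1,0],[0,0,0],0],
  [[-1,0.1,0],[0,0,0],0],
  [[-1,0.1,0],[0,0,0],0],
  [[0,0,0],[0,0,0],0],
])

```text
time: 5.7
ee_pos: [0.5752, -0.0255, 0.1231]
tcp_rot: [-1.153, 1.291, -1.292]
force: [5.9, 1.3, -0.6]
opening: 0.0002
```

Request:
apply_moves([
  [[-1,0.1,0],[0,0,0],0],
  [[-1,0.1,0],[0,0,0],0],
  [[0,0,0],[0,0,0],0],
])

```text
time: 5.95
ee_pos: [0.5732, -0.0253, 0.123]
tcp_rot: [-1.153, 1.291, -1.292]
force: [6.4, 0.4, -1.1]
opening: 0.0004
```

Request:
apply_moves([
  [[-1,0.1,0],[0,0,0],0],
  [[-1,0.1,0],[0,0,0],0],
  [[0,0,0],[0,0,0],0],
])

```text
time: 6.2
ee_pos: [0.5714, -0.0252, 0.1231]
tcp_rot: [-1.153, 1.29, -1.293]
force: [6.4, -0.7, -0.8]
opening: 0.0003
```

Request:
apply_moves([
  [[-1,0.1,0],[0,0,0],0],
  [[0,0,0],[0,0,0],0],
])

```text
time: 6.37
ee_pos: [0.5711, -0.0251, 0.1234]
tcp_rot: [-1.151, 1.289, -1.293]
force: [9.8, -1.6, -2.6]
opening: 0.0007
```

Request:
apply_moves([
  [[-1,0.1,0],[0,0,0],0],
  [[0,0,0],[0,0,0],0],
])

```text
time: 6.53
ee_pos: [0.5708, -0.0251, 0.1237]
tcp_rot: [-1.15, 1.288, -1.294]
force: [12.3, -1.7, -2.5]
opening: 0.0001
```

Request:
apply_moves([
  [[-1,0.1,0],[0,0,0],0],
  [[0,0,0],[0,0,0],0],
])

```text
time: 6.7
ee_pos: [0.5705, -0.0251, 0.124]
tcp_rot: [-1.149, 1.287, -1.295]
force: [16.6, -1.6, -3.0]
opening: 0.0004
```

```bash
python3 - <<'E'
from station import arm
s=arm.state();print(s["time"],s["ee_pos"],s["force"],s["wrist_torque"])
E
```

```text
6.7 [ 0.57053573 -0.02510346  0.12399112] [16.63999401 -1.61774419 -3.02396686] [-3.25649142e-01 -3.10632379e+00  1.53890672e-03]
```

Request:
apply_moves([
  [[-1,0.1,0],[0,0,0],0],
  [[0,0,0],[0,0,0],0],
  [[6,-0.6,0],[0,0,0],0],
  [[6,-0.6,0],[0,0,0],0],
  [[5,-0.6,5],[0,0,0],0],
  [[0,0,20],[0,0,0],0],
  [[0,0,25],[0,0,0],0],
  [[0,0,20],[0,0,0],0],
  [[0,0,0],[0,0,0],0],
])

```text
time: 7.45
ee_pos: [0.5854, -0.0266, 0.1968]
tcp_rot: [-1.151, 1.289, -1.294]
force: [0.6, 0.4, 1.7]
opening: 0.0005
```

```bash
python3 - <<'E'
from station import arm
import cv2,numpy as np
for n in("scene","wrist"):
    c=arm.capture(n); cv2.imwrite(f"pics/{n}4.png",c["pixels"]); np.savez(f"{n}4.npz",**c)
s=arm.state();print(s["time"],s["ee_pos"],s["force"],s["wrist_torque"])
from h import *
overlay('wrist4','w4o',-0.44,(80,340,150,490),2.2)
overlay('scene4','s4o',-0.44,(200,300,225,345),6)
E
```

```text
7.55 [ 0.58376461 -0.02651989  0.19336725] [-1.26133814  0.96365227  0.20283584] [-0.02374241 -0.06293603 -0.03082016]
```

View pics/w4o.png

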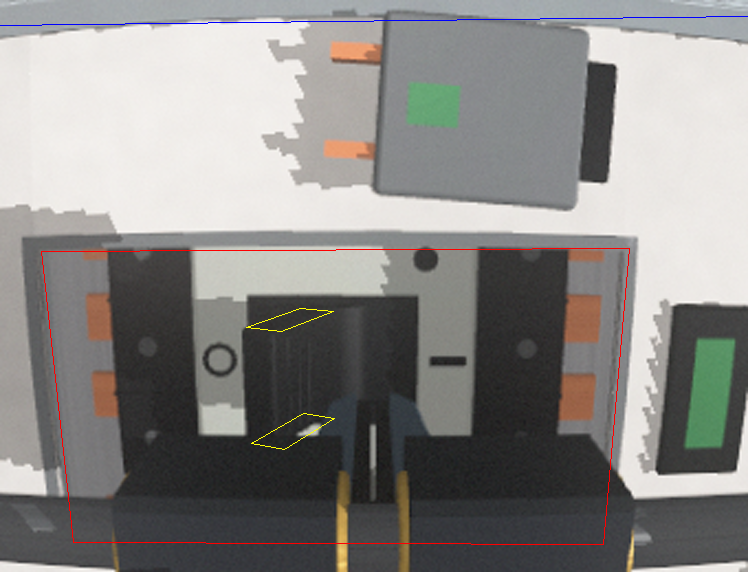

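View pics/s4o.png

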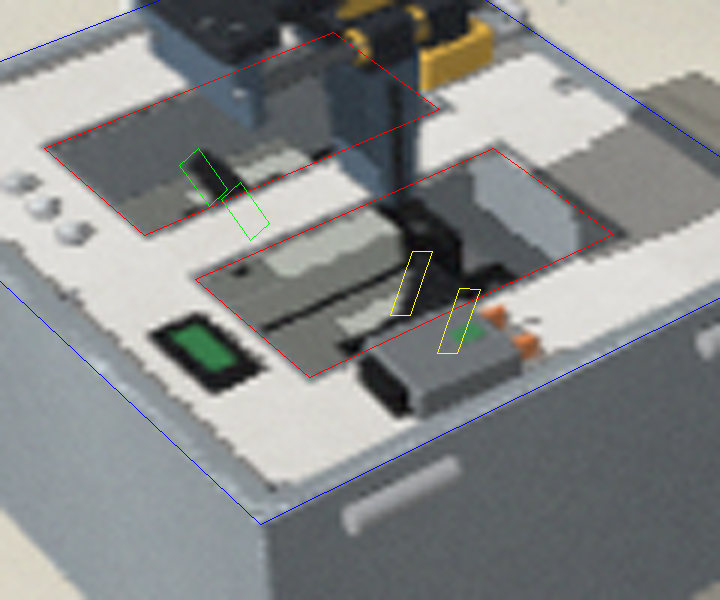

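Request:
apply_moves([
  [[-15,1.8,0],[0,0,0],0],
  [[-15,1.7,0],[0,0,0],0],
  [[-15,1.8,0],[0,0,0],0],
  [[-15,1.7,0],[0,0,0],0],
  [[0,0,0],[0,0,0],0],
  [[0,0,0],[0,0,0],0],
])

```text
time: 8.05
ee_pos: [0.5231, -0.0195, 0.1922]
tcp_rot: [-1.155, 1.293, -1.291]
force: [-0.1, -0.2, 0.1]
opening: 0.0003
```

```bash
python3 - <<'E'
from station import arm
import cv2,numpy as np
for n in("scene","wrist"):
    c=arm.capture(n); cv2.imwrite(f"pics/{n}5.png",c["pixels"]); np.savez(f"{n}5.npz",**c)
s=arm.state();print(s["time"],s["ee_pos"],s["force"],s["wrist_torque"])
from h import *
overlay('wrist5','w5o',-0.44,(80,340,150,490),2.2)
overlay('scene5','s5o',-0.44,(200,300,225,345),6)
E
```

```text
8.15 [ 0.52418476 -0.01959666  0.19262836] [0.17120875 0.222173   0.03307198] [ 0.00689677 -0.13094657  0.03119442]
```

View pics/w5o.png

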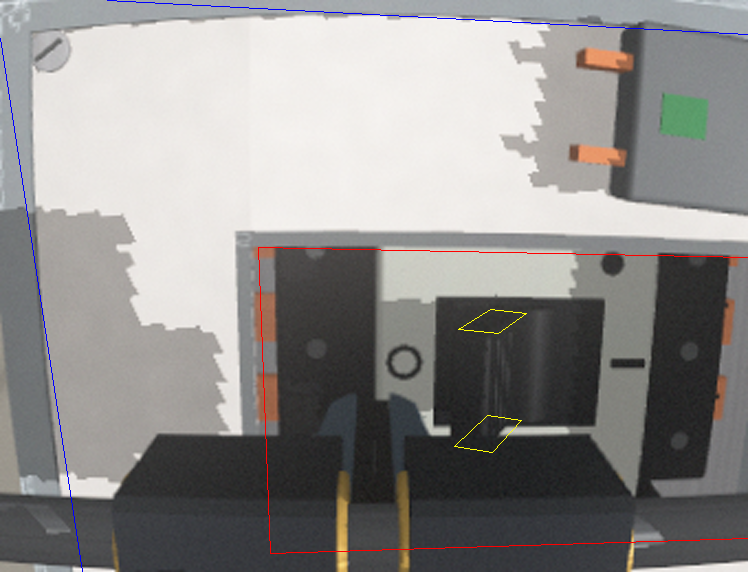

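View pics/s5o.png

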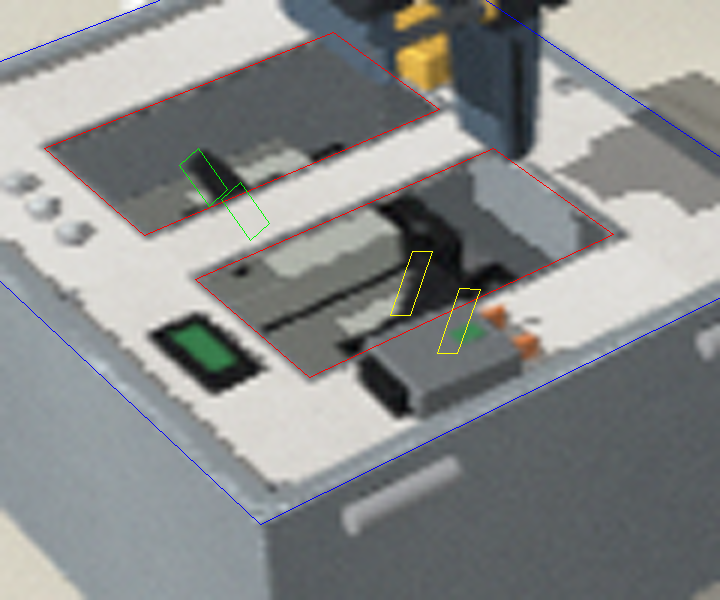

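Request:
apply_moves([
  [[-2,0,-10],[0,0,0],0],
  [[0,0,-15],[0,0,0],0],
  [[0,0,-15],[0,0,0],0],
  [[0,0,-12],[0,0,0],0],
  [[0,0,-10],[0,0,0],0],
  [[0,0,-8],[0,0,0],0],
  [[0,0,0],[0,0,0],0],
  [[0,0,0],[0,0,0],0],
])

```text
time: 8.82
ee_pos: [0.5216, -0.0195, 0.1227]
tcp_rot: [-1.154, 1.292, -1.291]
force: [0.4, -0.6, 0.0]
opening: 0.0007
```

Request:
apply_moves([
  [[4,-0.5,0],[0,0,0],0],
  [[4,-0.5,0],[0,0,0],0],
  [[4,-0.4,0],[0,0,0],0],
  [[4,-0.5,0],[0,0,0],0],
  [[4,-0.4,0],[0,0,0],0],
  [[4,-0.5,0],[0,0,0],0],
  [[0,0,0],[0,0,0],0],
])

```text
time: 9.4
ee_pos: [0.5458, -0.0223, 0.1232]
tcp_rot: [-1.155, 1.293, -1.291]
force: [-4.0, 0.5, 4.2]
opening: 0.0005
```

Request:
apply_moves([
  [[2,-0.2,0],[0,0,0],0],
  [[2,-0.3,0],[0,0,0],0],
  [[2,-0.2,0],[0,0,0],0],
  [[2,-0.2,0],[0,0,0],0],
  [[2,-0.2,0],[0,0,0],0],
  [[0,0,0],[0,0,0],0],
])

```text
time: 9.9
ee_pos: [0.5559, -0.0235, 0.1232]
tcp_rot: [-1.154, 1.292, -1.292]
force: [-2.6, 0.7, 2.4]
opening: 0.0007
```

Request:
apply_moves([
  [[2,-0.2,0],[0,0,0],0],
  [[2,-0.3,0],[0,0,0],0],
  [[2,-0.2,0],[0,0,0],0],
  [[2,-0.2,0],[0,0,0],0],
  [[2,-0.2,0],[0,0,0],0],
  [[2,-0.2,0],[0,0,0],0],
  [[2,-0.2,0],[0,0,0],0],
  [[0,0,0],[0,0,0],0],
])

```text
time: 10.57
ee_pos: [0.5691, -0.0249, 0.1226]
tcp_rot: [-1.155, 1.293, -1.291]
force: [-4.6, -0.5, 0.5]
opening: 0.0004
```

Request:
apply_moves([
  [[2,-0.2,0],[0,0,0],0],
  [[2,-0.2,0],[0,0,0],0],
  [[0,0,0],[0,0,0],0],
])

```text
time: 10.82
ee_pos: [0.5719, -0.0252, 0.1222]
tcp_rot: [-1.157, 1.295, -1.29]
force: [-10.5, 0.1, 2.9]
opening: 0.0005
```

Request:
apply_moves([
  [[1,-0.1,0],[0,0,0],0],
  [[1,-0.1,0],[0,0,0],0],
  [[0,0,0],[0,0,0],0],
])

```text
time: 11.07
ee_pos: [0.5722, -0.0252, 0.122]
tcp_rot: [-1.16, 1.298, -1.288]
force: [-22.0, 1.3, 11.9]
opening: 0.0006
```

Request:
apply_moves([
  [[1,-0.1,0],[0,0,0],0],
  [[0,0,0],[0,0,0],0],
])

```text
time: 11.23
ee_pos: [0.5725, -0.0253, 0.1219]
tcp_rot: [-1.161, 1.299, -1.287]
force: [-27.8, 1.9, 18.0]
opening: 0.0003
```

Request:
apply_moves([
  [[-6,0.6,0],[0,0,0],0],
  [[-6,0.6,0],[0,0,0],0],
  [[-6,0.6,0],[0,0,0],0],
  [[-2,0.3,8],[0,0,0],0],
  [[0,0,20],[0,0,0],0],
  [[0,0,25],[0,0,0],0],
  [[0,0,30],[0,0,0],0],
  [[0,0,30],[0,0,0],0],
  [[0,0,30],[0,0,0],0],
  [[0,0,30],[0,0,0],0],
  [[0,0,0],[0,0,0],0],
  [[0,0,0],[0,0,0],0],
])

```text
time: 12.23
ee_pos: [0.5576, -0.0236, 0.2983]
tcp_rot: [-1.151, 1.288, -1.294]
force: [-0.2, 0.0, -1.0]
opening: 0.0008
```

```bash
python3 - <<'E'
from station import arm
import cv2,numpy as np
for n in("scene","wrist"):
    c=arm.capture(n); cv2.imwrite(f"pics/{n}6.png",c["pixels"]); np.savez(f"{n}6.npz",**c)
s=arm.state();print(s["time"],s["ee_pos"],s["force"],s["wrist_torque"])
from h import *
overlay('wrist6','w6o',0.44,(120,350,160,500),2.2)
overlay('scene6','s6o',0.44,(200,300,225,345),6)
E
```

```text
12.3333 [ 0.55626066 -0.02348802  0.29548988] [-0.50309075  0.37890397 -0.56442015] [-0.02409648 -0.04302872 -0.00666259]
```

View pics/w6o.png

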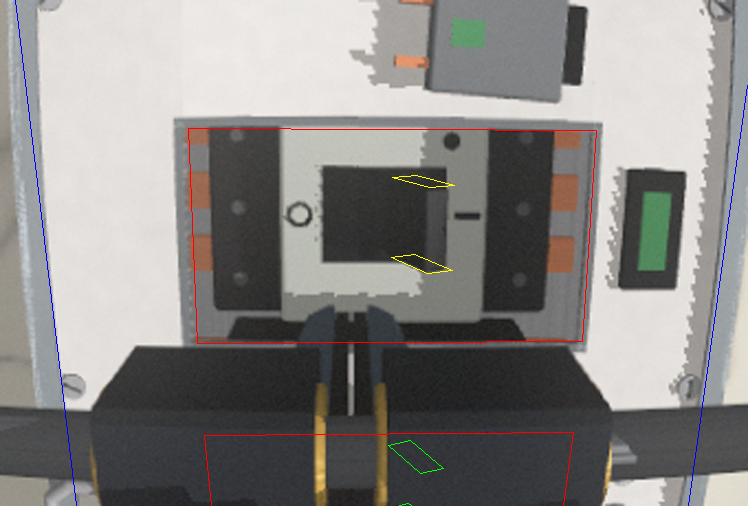

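View pics/s6o.png

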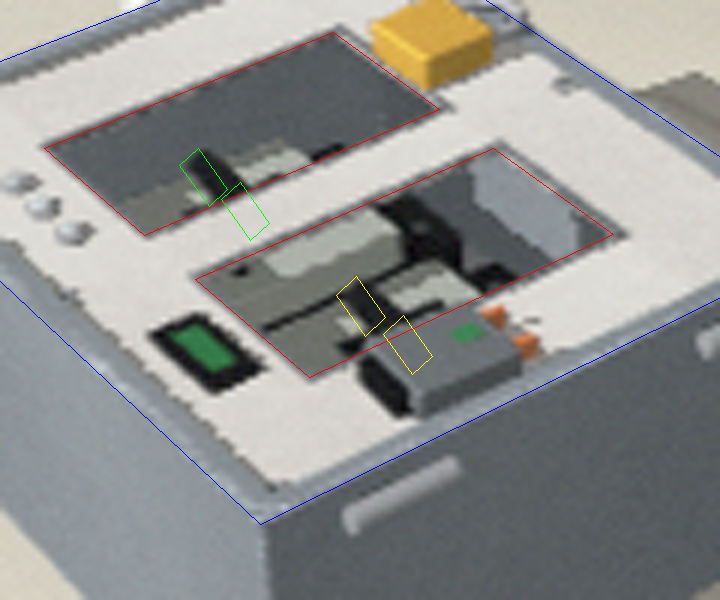

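```bash
python3 - <<'E'
from station import arm
s=arm.state();print(s["time"],s["force"],abs(s["joint_velocities"]).max())
print(arm.sign_off())
E
```

```text
12.3333 [-0.50309075  0.37890397 -0.56442015] 0.01866360575600803
the job is handed in; nothing more can be done
None
```

I reset the tripped breaker, the one under the +y window, and handed the job in at 12.3 s. With shut fingertips I pressed its lever to the OFF stop, then to the ON stop, and lifted clear.

- **OFF stop:** the fingers stalled with 16.6 N on the tool. I pushed 1 mm further without reading the force. The camera then showed the lever where the −0.44 model puts it.
- **ON stop:** the fingers stalled at about 28 N. The lever then looked fully ON, leaning the same way as the other breaker's lever.
- **Other lever and loose things:** the other lever still looked ON. I saw no sign that the padlock or spare cartridge had moved. I did not take final close views of the things on the bench, but the arm passed well above them.
- **Contact:** forces going in and out of the window were only sensor noise, with no sign of touching the guard plate or cabinet. At the end the tool was about 13 cm above the rim, reading about 1 N.

**Disagreements:**
- The two stops and the window edges suggested my cabinet position was about 2 mm too far towards +x. The clearances covered this.
- The windows looked a few percent larger in the images than their given size, probably because of a grey border around them.

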